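Stack picking bins with alternating mouths on a foam-lined delivery board

ROBOT

A 6-joint arm with a two-finger parallel gripper is mounted at the origin on the work surface. World frame = base frame: x ahead of the robot, y to its left, z up, the work surface at z = 0. Lengths are in m, angles in rad, forces in N, time in s.
With the tool pointing down it reaches from about 0.25 to 0.775 m from the base axis. Payload 4 kg.
Tool frame: the origin (TCP) lies at the very end of the fingers, on their centre line; the grasp point (between the pads) lies behind it (env.pinch_z is the z of the grasp point in the tool frame, in m); z points along the fingers, y is the line along which they close (so a half turn about z gives the same grasp; the last joint's range is limited). The gripper opens to 94 mm and grips with 3 to 60 N. Pads are 16 mm wide; open, the fingers measure 119 mm over their backs; the gripper's body (75 mm by 177 mm) begins 78 mm behind the grasp point.
Start: joints at [-1.324, 0.087, 1.371, -0, 1.684, -0.103], TCP at [0.188, -0.517, 0.206] pointing down, gripper open.
Joint ranges: [-3.1, 3.1], [-0.76, 2.03], [0.27, 2.55], [-1.08, 4.22], [0.17, 2.65], [-2.57, 2.57]. Speed limits (rad/s): [2.79, 2.79, 3.14, 3.14, 3.14, 3.14].

INTERFACE

Orientations are given as a rotation vector (axis times angle).
In Python, from plant import sense, eyes, workorder, env gives the robot as it stands.
- The arm moves only by the shell command python3 -m creep 'ROWS' [OPENING] [FORCE]. ROWS is JSON, a list that holds one entry, the list of rows, each a list of 6 numbers: the shift along the tool's x, y, z in cm, then the turn, a rotation vector about the tool's x, y, z in rad. A call has 1 to 20 rows; each row shifts and turns the commanded pose from where the row before left it, along the tool's axes as they then stand; what a row does not reach is not made up. A row lasts 1/8 s, in which the tool goes at most 62.5 mm and 10.7 degrees, less where a joint would pass 70% of its speed; a pose out of reach is approached as far as the arm can. A call is refused whole if a number of a shift passes 6.25 or a number of a turn 0.188, either way. A call with a gripper value outside its range is refused whole. OPENING is the closure, from -1 (fully open) to 1 (shut), set as the call begins (- or left out, the last holds). The fingers move at their own pace and stop on an object; FORCE is the grip in N (left out, the last holds). Time passes only in rows, so rows that do not move let the fingers close. It gives the time, the measured TCP pose, the force, the opening and the grip force at its end, in the units of the state.
- sense(): the state, without advancing time (a new reading comes with each control period).
- eyes.camera(name): name is "side" or "top" or "wrist"; returns the picture (384x512x3 uint8, red, green, blue); there is no depth.
- eyes.get_calibration(name): a dict with "fx", "fy", "cx", "cy" (pixels), "D" ([k1, k2, p1, p2, k3] as OpenCV has them; the pictures are not rectified), "R" (3x3) and "t" (3): a world point X has camera coordinates R X + t. Camera axes: x right, y down, z forward; pixel columns grow to the right and rows downward; lengths in m; the calibration is good to about 2 mm. A picture is of the moment at which its call begins: read the wrist's pose just before it. get_calibration takes no time and is no camera call; for the wrist camera it gives the pose at the moment of the call.
- workorder.sign_off(): hands the job in; it is judged then, once.
The state is a dict: "clock": time; "q": joint angles; "joint_vel": joint speeds; "joint_efforts": joint torques, N m; "tool_pos": TCP position; "orientation": TCP orientation; "ft_force": force on the tool from outside, world axes, zero at the start; "torque": the same for the moment, N m; "width": finger opening in m; "grasp_force": force on a finger pad.
Only numpy, scipy, OpenCV 4.12 (cv2) and the standard library are available. Lean on these libraries where they do the work, as an engineer would, in place of code of your own. Each camera call takes 0.05 s, during which the arm holds its last target. There are 200 camera calls.

TASK

Stack the three picking bins on the delivery board for the storeroom's two-sided shelf: press the blue bin's foot into the foam cutout with its mouth towards the board's orange end, then the yellow bin on the blue one turned the opposite way, then the red bin on the yellow one turned back like the blue, each set back so that its foot drops fully inside the rim below, the shell rests level on that rim and the mouth below stays open. Set the bins down rather than dropping them, and leave the spray can, carton, tape roll and jar standing where they are.

Things in the scene. Friction and masses are not known exactly. Their poses are not given: they have to be found in the camera images.
- seat (a point): Centre of the rectangular cutout (100 x 54 mm, 12 mm deep, 3 mm larger all round than a bin's foot) in the foam, level with the foam's top face. x points along the board to its orange end, z up. The blue bin, seated the right way (x axes alike), has its centre point 19 mm along +x and 18 mm above this point.
- board: Fixed plywood delivery board 250 x 130 x 10 mm with a firm dark grey foam insert (210 x 110 mm) on it, an orange stripe across one end of both, light grey floor in the cutout, foam top 30 mm above the table. Origin on the table below the cutout's centre; x points to the orange end.
- blue_bin_center (a point): Centre of the blue picking bin (loose, 0.18 to 0.35 kg, small steel plates fixed inside), 28 mm above the underside of its foot; x points to its low open mouth, the end with a blank white card, z up. Overall 150 x 62 mm, 56 mm high, walls 4 mm; grip it across the 62 mm width near the centre. All three bins have the same shape.
- yellow_bin_center (a point): Same point and axes of the yellow bin (small cartons fixed inside). Rightly stacked, it lies at x = -40 mm, y = 0, z = +46 mm in the frame of the blue bin's centre, with x the opposite way; its foot is then inside the blue bin and its shell's underside on the blue rims.
- red_bin_center (a point): Same point and axes of the red bin (white caps fixed inside). Rightly stacked, it lies at x = -40 mm, y = 0, z = +46 mm in the frame of the yellow bin's centre, with x the opposite way.
- blue_bin: Body of the blue bin, origin 28 mm below its centre, same axes. Foot block: 94 x 48 mm, x = -66 to 28 mm, sticking out 10 mm below the shell. The 150 x 62 mm shell (x = -75 to 75) begins 10 mm above the foot's underside.
- yellow_bin: Body of the yellow bin, origin 28 mm below its centre, same axes. Back wall and side walls are 56 mm high from x = -75 to 35 mm, only 32 mm high from there to the mouth at x = 75. The contents reach at most 36 mm up, clear of the foot of a bin above.
- red_bin: Body of the red bin, origin 28 mm below its centre, same axes. A bridge bar, 6 mm wide and flush with the rim, crosses from side to side at x = 29 to 35 mm. The foot of a bin above fits between bridge, side walls and back wall with 3 mm to spare all round.
- spray_can: Bystander: green spray can standing upright, 60 mm diameter, 185 mm tall. Origin at the centre of its underside.
- carton: Bystander: white carton with orange top and brown tape, 100 x 70 mm, 60 mm tall. Origin at the centre of its underside.
- tape_roll: Bystander: tan roll of tape standing on its flat end, 54 mm diameter, 48 mm tall. Origin at the centre of its underside.
- jar: Bystander: amber jar, 52 mm diameter, 75 mm tall. Origin at the centre of its underside.
Not all that is in view belongs to the job. What is meant by the red_bin is not black or pink, and is the smaller of those in its own colour.

How it is judged:
At the end, for the whole second after the job is handed in: Blue seated in the foam, mouth to the orange end; yellow on blue, red on yellow, each reversed and set back 40 mm; each centre within 7 mm lengthwise, 6 sideways, 4 in height, 0.12 rad in direction and 0.06 rad of level; all at rest (x of blue_bin_center in the frame of seat between 0.012 and 0.026 m and y of blue_bin_center in the frame of seat between -0.006 and 0.006 m and z of blue_bin_center in the frame of seat between 0.014 and 0.022 m and angle between the x axis of blue_bin_center and the x axis of seat, either way round below 0.12 rad and angle between each of blue_bin_center, yellow_bin_center, red_bin_center's own z axis and vertical below 0.06 rad and linear speed of each of blue_bin, yellow_bin, red_bin below 0.02 m/s and x of yellow_bin_center in the frame of blue_bin_center between -0.047 and -0.033 m and y of yellow_bin_center in the frame of blue_bin_center between -0.006 and 0.006 m and z of yellow_bin_center in the frame of blue_bin_center between 0.042 and 0.05 m and angle between the x axis of yellow_bin_center and the x axis of blue_bin_center, either way round below 0.12 rad and x of red_bin_center in the frame of yellow_bin_center between -0.047 and -0.033 m and y of red_bin_center in the frame of yellow_bin_center between -0.006 and 0.006 m and z of red_bin_center in the frame of yellow_bin_center between 0.042 and 0.05 m and angle between the x axis of red_bin_center and the x axis of yellow_bin_center, either way round below 0.12 rad); the robot touches nothing.
It fails at once if the spray can, carton, tape roll or jar is shifted by more than 30 mm or tipped by more than 0.3 rad (distance of any of spray_can, carton, tape_roll, jar from where it was at the start of the episode above 0.03 m or angle between any of spray_can, carton, tape_roll, jar's own z axis and vertical above 0.3 rad).
It fails at once if a bin is dropped (faster than 0.5 m/s while the fingers do not touch it) ((linear speed of blue_bin above 0.5 m/s and contact force between the fingers and blue_bin below 0.02 N) or (linear speed of yellow_bin above 0.5 m/s and contact force between the fingers and yellow_bin below 0.02 N) or (linear speed of red_bin above 0.5 m/s and contact force between the fingers and red_bin below 0.02 N)).
It also fails if it takes over 72 s, if anything falls off the work surface, if the arm or the gripper's body presses on something with over 40 N, if the wrist force passes 120 N, or if a joint passes its speed limit or range.

## Working session

There is one attempt and no reset: what is moved stays moved. The work goes in short steps, Python scripts to look and compute and a shell command to move; the robot and the scene stay as the last step left them, time stands still between calls to the robot, and variables do not carry over. Pictures are saved under pics/ and viewed, at most 10 in all, crops included, and the job is handed in when it is done.

```bash
ls; mkdir -p pics
python3 - <<'E'
from plant import sense, eyes, workorder, env
import cv2
s=sense(); print(s, env.pinch_z)
for n in ("top","side"):
    im=eyes.camera(n); cv2.imwrite(f"pics/{n}0.png",im[:,:,::-1]); c=eyes.get_calibration(n); print(n,c)
E
```

```text
pics
{'clock': 0.0, 'q': array([-1.32412291e+00,  8.79682727e-02,  1.37223743e+00, -1.64293766e-05,
        1.68360521e+00, -1.03078196e-01]), 'joint_vel': array([-1.52793624e-04, -7.46386416e-04,  9.72006976e-06,  9.31119557e-04,
       -7.63821751e-04,  1.20510249e-04]), 'joint_efforts': array([ 2.26322933e-03, -3.40171659e+01, -3.02429545e+01,  7.20640970e-02,
        3.29431461e-02, -1.74199740e-04]), 'tool_pos': array([ 0.18833245, -0.51616701,  0.20430547]), 'orientation': array([-3.09150040e+00, -5.46205051e-01,  2.75346570e-04]), 'ft_force': array([ 0.12223002, -0.08236866,  0.19983103]), 'torque': array([-0.02465248,  0.04624468,  0.01256996]), 'grasp_force': 0.0, 'width': 0.09402022260321584} -0.0188
top {'fx': 483.32129344911544, 'fy': 483.32129344911544, 'cx': 244.78161356810202, 'cy': 194.2304088097829, 'D': array([-0.19780665,  0.        ,  0.        ,  0.        ,  0.        ]), 'R': array([[-0.0135163 , -0.99989786,  0.00464571],
       [-0.98960621,  0.01271166, -0.14324095],
       [ 0.14316727, -0.00653351, -0.98967694]]), 't': array([0.07436077, 0.47766109, 1.39035658])}
side {'fx': 359.13989753294476, 'fy': 359.13989753294476, 'cx': 254.2911546444855, 'cy': 194.98587099798283, 'D': array([-0.10880541,  0.        ,  0.        ,  0.        ,  0.        ]), 'R': array([[-0.8619093 , -0.50680867,  0.01604158],
       [-0.38127647,  0.62691679, -0.67941416],
       [ 0.33427625, -0.59170966, -0.73357963]]), 't': array([0.43229797, 0.17054835, 0.8868322 ])}
```

View pics/top0.png

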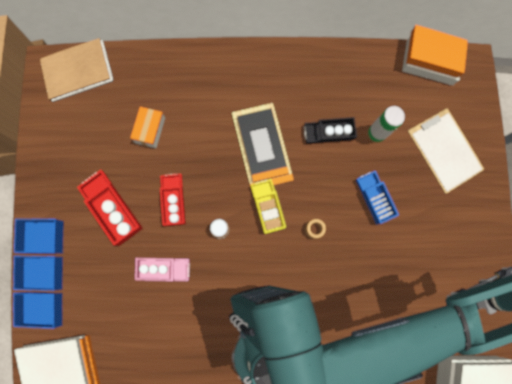

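View pics/side0.png

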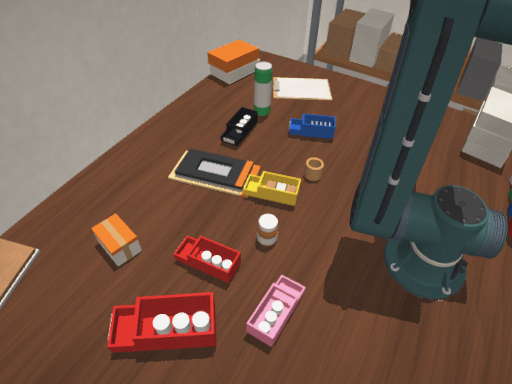

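Red candidates in the top view are large red (110,210), small red (173,200), pink (162,270) and black (329,130). The small red one at (173,200) fits: it has the right colour and is the smaller of the two reds.

I'll confirm it in a crop and measure everything.

```bash
cat > h.py <<'E'
from plant import sense, eyes, workorder, env
import numpy as np, cv2
from scipy.spatial.transform import Rotation as Ro
def cast(c,px,z):
    K=np.array([[c["fx"],0,c["cx"]],[0,c["fy"],c["cy"]],[0,0,1.]])
    u=cv2.undistortPoints(np.float64(px).reshape(-1,1,2),K,c["D"]).reshape(-1,2)
    d=np.c_[u,np.ones(len(u))]@c["R"]; o=-c["R"].T@c["t"]
    return (o+d*((z-o[2])/d[:,2])[:,None])[:,:2]
RNG={"blue":((105,150,40),(125,255,255)),"yellow":((24,120,80),(34,255,255)),"red":((174,150,60),(179,255,255)),"orange":((8,150,120),(18,255,255))}
def mask(im,col):
    h=cv2.cvtColor(im,cv2.COLOR_RGB2HSV); m=cv2.inRange(h,*RNG[col])
    if col=="red": m|=cv2.inRange(h,(0,150,60),(4,255,255))
    return cv2.morphologyEx(m,cv2.MORPH_CLOSE,np.ones((3,3)))
def blobs(m,amin): return [c for c in cv2.findContours(m,cv2.RETR_EXTERNAL,cv2.CHAIN_APPROX_NONE)[0] if cv2.contourArea(c)>amin]
def rect(P):
    (c,s,a)=cv2.minAreaRect(np.float32(P*1000)); 
    if s[0]<s[1]: s=s[::-1]; a+=90
    return np.round(c,1),np.round(s,1),round((a+90)%180-90,1)
def delta(xy,z,yaw):  # to target: tool-axes cm and turn about tool z
    s=sense(); R=Ro.from_rotvec(s["orientation"]).as_matrix()
    d=np.r_[xy,z]-s["tool_pos"]; w=R.T@d*100
    y0=np.arctan2(R[1,0],R[0,0]); dy=(yaw-y0+np.pi)%(2*np.pi)-np.pi
    print("tool cm",w.round(2),"turn tz",round(-dy,3),"yaw",round(y0,3),"tilt",R[:2,2].round(4),"pos",s["tool_pos"].round(4),"t",s["clock"])
E
python3 - <<'E'
from h import *
im=cv2.imread("pics/top0.png")[:,:,::-1].copy(); c=eyes.get_calibration("top"); print("cam",-c["R"].T@c["t"])
for n,z in (("blue",.05),("yellow",.05),("red",.05),("orange",.03)):
    for b in blobs(mask(im,n),150): print(n,b.reshape(-1,2).mean(0).round(),rect(cast(c,b.reshape(-1,2),z)))
h=cv2.cvtColor(im,cv2.COLOR_RGB2HSV); roi=np.zeros(h.shape[:2],np.uint8); roi[100:190,228:298]=255
print(h[125,250],h[145,262],h[110,240],h[178,270])
for nm,m,z in (("dark",cv2.inRange(h,(0,0,0),(179,90,95)),.03),("floor",cv2.inRange(h,(0,0,130),(179,50,255)),.018)):
    for b in blobs(m&roi,150): print(nm,b.reshape(-1,2).mean(0).round(),rect(cast(c,b.reshape(-1,2),z)))
print("can,jar,tape,carton",cast(c,[[394,118]],.185),cast(c,[[219,228]],.075),cast(c,[[316,228]],.048),cast(c,[[147,126]],.06))
cr=im[155:255,70:200,::-1]; cv2.imwrite("pics/crop.png",cv2.resize(cr,None,fx=5,fy=5,interpolation=2))
E
```

```text
cam [0.27464791 0.07736522 1.44407901]
blue [ 37. 309.] (array([139.3, 690.1]), array([149.8,  98.6]), -89.6)
blue [ 37. 273.] (array([247.7, 689.2]), array([152.4,  94.9]), -89.4)
blue [ 38. 236.] (array([357.7, 688.9]), array([151.5,  96.6]), 89.9)
blue [376. 198.] (array([ 463.6, -322. ]), array([142.4,  68.3]), 23.8)
yellow [268. 206.] (array([441. ,   1.5]), array([151.3,  69.5]), 15.1)
red [172. 200.] (array([463.7, 282.7]), array([149.6,  68.2]), 4.8)
red [108. 208.] (array([441.3, 472.6]), array([219.6, 100.6]), 35.4)
orange [ 22. 337.] (array([ 49.7, 746.2]), array([61.7, 46.1]), -87.1)
orange [365. 305.] (array([ 150.1, -274.4]), array([82.2, 72.8]), -76.7)
orange [37. 64.] (array([904. , 733.1]), array([147.7, 105. ]), -4.5)
orange [235. 214.] (array([470.9,  -8.6]), array([1568.1, 1069. ]), -86.8)
[120   3  84] [ 21   8 215] [ 19  97 190] [ 20 167 205]
dark [261. 141.] (array([642.1,  17.6]), array([176.4, 100.6]), 12.9)
floor [262. 145.] (array([632.8,  14.4]), array([102.7,  55.9]), 13.1)
can,jar,tape,carton [[ 0.66471873 -0.34693935]] [[0.37684059 0.14277642]] [[ 0.37477445 -0.13750715]] [[0.68464687 0.35765848]]
```

View pics/crop.png

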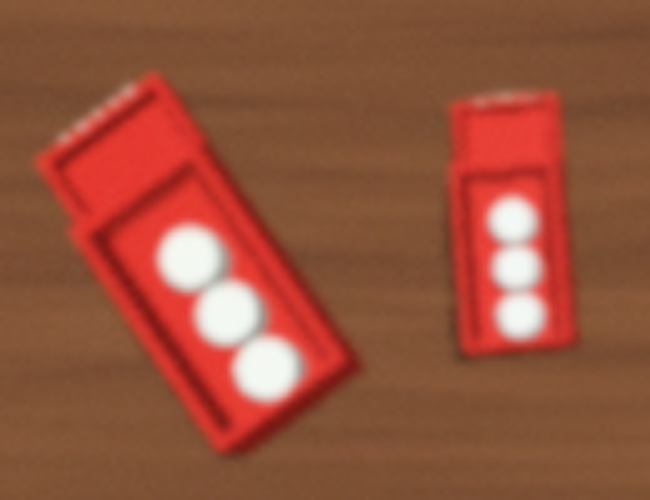

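The crop shows the small red bin at top-view pixel (172,200). It is about 150 mm long with its card and mouth towards the picture top; the other red one is 220 mm long. Now I'll go above blue.

Run:
```python
from h import *
delta((.465,-.320),.2,.415)
```

```text
tool cm [32.71 -8.95  0.47] turn tz -0.065 yaw 0.35 tilt [-0.0005  0.0019] pos [ 0.1884 -0.5162  0.2044] t 0.1
```

```bash
python3 -m creep '[[[4.5,-1.3,0.1,0,0,-0.01],[4.7,-1.3,0.1,0,0,-0.01],[4.7,-1.3,0.1,0,0,-0.01],[4.7,-1.3,0.1,0,0,-0.01],[4.7,-1.3,0,0,0,-0.01],[4.7,-1.3,0,0,0,-0.015],[4.7,-1.15,0,0,0,0],[0,0,0,0,0,0],[0,0,0,0,0,0]]]' -1 25
python3 - <<'E'
from h import *
im=eyes.camera("wrist"); cv2.imwrite("pics/w1.png",im[:,:,::-1]); c=eyes.get_calibration("wrist")
print(-c["R"].T@c["t"])
for b in blobs(mask(im,"blue"),1500): print(cv2.boundingRect(b),rect(cast(c,b.reshape(-1,2),.056)))
delta((.465,-.320),.2,.415)
E
```

```text
clock: 1.23
tool_pos: [0.4584, -0.3122, 0.2009]
orientation: [-3.074, -0.647, 0.002]
ft_force: [0.0, -0.6, 0.2]
width: 0.0938
grasp_force: 0.0
[ 0.52455155 -0.28358194  0.38031453]
(246, 118, 54, 123) (array([ 465.8, -331.3]), array([148.3,  61.6]), 22.5)
tool cm [0.34 0.95 0.11] turn tz -0.001 yaw 0.414 tilt [-0.001 -0.   ] pos [ 0.4581 -0.3126  0.2011] t 1.275
```

View pics/w1.png

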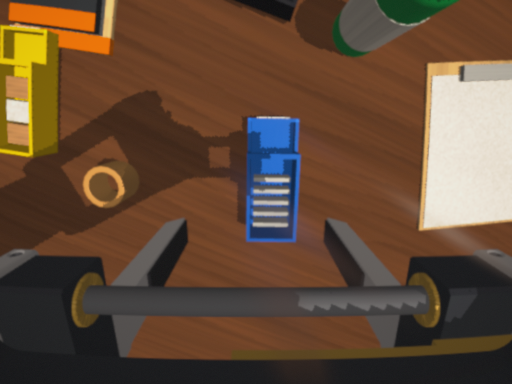

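The wrist view shows blue with its card at (272,118) and its back at (272,240). The spray can is well clear, and yellow is at the left by the board's orange end. I'll refine and descend.

Run:
```python
from h import *
delta((.4666,-.331),.02,.393)
```

```text
tool cm [ 0.06  2.03 18.11] turn tz 0.021 yaw 0.414 tilt [-0.001 -0.   ] pos [ 0.4581 -0.3126  0.2011] t 1.275
```

```bash
python3 -m creep '[[[0.05,1,3,0,0,0.01],[0,1.03,4,0,0,0.01],[0,0,4,0,0,0],[0,0,3.5,0,0,0],[0,0,2,0,0,0],[0,0,1.6,0,0,0],[0,0,0,0,0,0]]]' -1 25
python3 -c "
from h import *
delta((.4666,-.331),.02,.393)"
```

```text
clock: 2.15
tool_pos: [0.466, -0.3307, 0.0193]
orientation: [-3.079, -0.614, 0.003]
ft_force: [-0.2, 1.2, -0.2]
width: 0.0938
grasp_force: 0.0
tool cm [ 0.04  0.05 -0.07] turn tz 0.0 yaw 0.393 tilt [-0.002   0.0016] pos [ 0.466  -0.3307  0.0193] t 2.15
```

```bash
python3 -m creep '[[[0,0,0,0,0,0],[0,0,0,0,0,0],[0,0,0,0,0,0],[0,0,0,0,0,0],[0,0,0,0,0,0],[0,0,0,0,0,0]]]' 1 25
```

```text
clock: 2.9
tool_pos: [0.4677, -0.3305, 0.0211]
orientation: [3.08, 0.616, 0.001]
ft_force: [-0.8, 1.6, 4.2]
width: 0.0615
grasp_force: 25.0
```

```bash
python3 -m creep '[[[0,0,-1.5,0,0,0],[0,0,-4.5,0,0,0],[0,0,-5,0,0,0],[0,0,-4,0,0,0],[0,0,-1,0,0,0]]]'
python3 -c "
from h import *
delta((.6145,.010),.17,3.37)"
```

```text
clock: 3.52
tool_pos: [0.4685, -0.3317, 0.1841]
orientation: [3.075, 0.615, 0.006]
ft_force: [1.4, 0.4, -2.9]
width: 0.0616
grasp_force: 25.0
tool cm [ 26.61 -25.94   1.33] turn tz -2.975 yaw 0.395 tilt [ 0.0048 -0.0045] pos [ 0.4685 -0.3317  0.1841] t 3.525
```

```bash
python3 -m creep '[[[2,-2,0,0,0,0],[3.3,-3.2,0.1,0,0,0],[3.6,-3.5,0.1,0,0,0],[3.6,-3.5,0.1,0,0,0],[3.6,-3.5,0.1,0,0,0],[3.6,-3.5,0.1,0,0,0],[3.5,-3.4,0.1,0,0,0],[2.3,-2.3,0.1,0,0,0],[1.1,-1,0,0,0,0]]]'
python3 -m creep '[[[0,0,0,0,0,-0.16],[0,0,0,0,0,-0.186],[0,0,0,0,0,-0.186],[0,0,0,0,0,-0.186],[0,0,0,0,0,-0.186],[0,0,0,0,0,-0.186],[0,0,0,0,0,-0.186],[0,0,0,0,0,-0.186],[0,0,0,0,0,-0.186],[0,0,0,0,0,-0.186],[0,0,0,0,0,-0.186],[0,0,0,0,0,-0.186],[0,0,0,0,0,-0.186],[0,0,0,0,0,-0.186],[0,0,0,0,0,-0.186],[0,0,0,0,0,-0.186],[0,0,0,0,0,-0.02],[0,0,0,0,0,0],[0,0,0,0,0,0]]]'
python3 - <<'E'
from h import *
im=eyes.camera("wrist"); cv2.imwrite("pics/w2.png",im[:,:,::-1])
delta((.6145,.010),.17,3.37)
E
```

```text
clock: 4.65
tool_pos: [0.6126, 0.0125, 0.1707]
orientation: [-3.079, -0.619, 0.007]
ft_force: [-0.0, -0.8, -2.3]
width: 0.0623
grasp_force: 25.0
clock: 7.02
tool_pos: [0.6132, 0.0106, 0.1732]
orientation: [0.347, -3.122, 0.0]
ft_force: [0.6, -0.1, -1.9]
width: 0.0618
grasp_force: 25.0
tool cm [-0.11 -0.09  0.33] turn tz -0.006 yaw -2.92 tilt [-0.0003 -0.0002] pos [0.6132 0.0107 0.1733] t 7.075
```

View pics/w2.png

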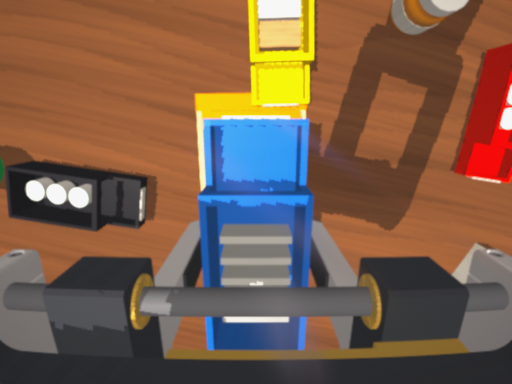

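Blue is held straight. The yellow mouth (row 105) only overhangs the plywood end, so it doesn't obstruct. The cutout is hidden behind the bin, so I'll sidestep to see it.

```bash
python3 -m creep '[[[-1,1.5,0,0,0,0],[-2.5,3.5,0,0,0,0],[-2.5,3.5,0,0,0,0],[-2,3.5,0,0,0,0],[-1,1,0,0,0,0],[0,0,0,0,0,0],[0,0,0,0,0,0],[0,0,0,0,0,0]]]'
python3 - <<'E'
from h import *
im=eyes.camera("wrist"); cv2.imwrite("pics/w3.png",im[:,:,::-1]); np.savez("w3",**eyes.get_calibration("wrist"))
delta((.6145,.010),.17,3.37)
h=cv2.cvtColor(im,cv2.COLOR_RGB2HSV);c=eyes.get_calibration("wrist")
m=cv2.inRange(h,(0,0,120),(179,50,255))
for b in blobs(m,600): print(cv2.boundingRect(b),rect(cast(c,b.reshape(-1,2),.018)),rect(cast(c,b.reshape(-1,2),.03)))
E
```

```text
clock: 8.07
tool_pos: [0.6722, 0.1562, 0.1738]
orientation: [-0.347, 3.122, -0.001]
ft_force: [-0.3, 0.1, -1.8]
width: 0.0616
grasp_force: 25.0
tool cm [  8.85 -13.01   0.38] turn tz -0.007 yaw -2.92 tilt [ 0.0002 -0.0002] pos [0.6722 0.1563 0.1738] t 8.125
(221, 256, 70, 13) (array([777.1, 179.2]), array([91.8, 17.8]), -77.6) (array([770.7, 177.8]), array([88.5, 17.1]), -77.6)
(220, 225, 72, 22) (array([739.5, 170.9]), array([92.3, 29.3]), -78.4) (array([734.5, 169.8]), array([89. , 28.2]), -78.4)
(312, 221, 46, 65) (array([751.5, 272.6]), array([114.4,  35.2]), 47.1) (array([746. , 267.9]), array([110.3,  33.9]), 47.1)
(155, 209, 45, 77) (array([786.5,  86.3]), array([128.2,  35.2]), -21.4) (array([779.8,  88.2]), array([123.6,  33.9]), -21.4)
(358, 197, 43, 60) (array([694.9, 324.3]), array([80.6, 27.2]), -15.4) (array([691.5, 317.6]), array([77.8, 26.2]), -15.4)
(116, 60, 70, 108) (array([620.4,  18.9]), array([121.2,  78. ]), 13.0) (array([619.7,  23.2]), array([116.9,  75.2]), 13.0)
(394, 0, 34, 45) (array([454.5, 283.6]), array([50.9, 30.3]), 5.0) (array([459.7, 278.5]), array([49. , 29.2]), 5.0)
```

View pics/w3.png

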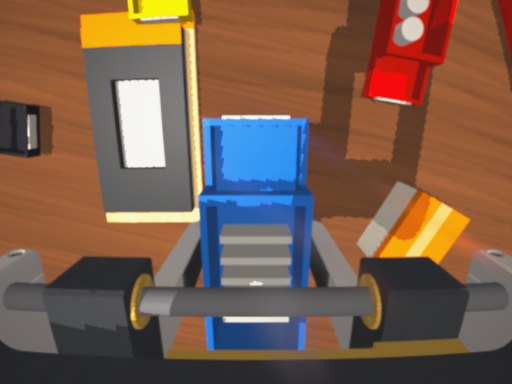

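The cutout is now visible at about (118–165, 80–168).

```bash
cat >> h.py <<'E'
def seatfit(im,c):
    g=cv2.cvtColor(im,cv2.COLOR_RGB2GRAY); roi=np.zeros_like(g); roi[68:178,106:176]=255
    b=max(blobs(cv2.inRange(g,130,255)&roi,300),key=cv2.contourArea).reshape(-1,2)
    o=(-c["R"].T@c["t"])[:2]
    P={z:cast(c,b,z) for z in (.018,.03)}
    s,_,a=rect(P[.018]); a=np.deg2rad(a); ex=np.array([np.cos(a),np.sin(a)]); ey=np.array([-ex[1],ex[0]])
    out=[]
    for e,h in ((ex,.05),(ey,.027)):
        q=(o-s/1000)@e; lo=np.percentile(P[.03 if q<-h else .018]@e,2); hi=np.percentile(P[.03 if q>h else .018]@e,98)
        out.append((lo,hi)); print("cam rel",q.round(3),"size",round(hi-lo,4))
    print("rect018",s,"seat",(ex*np.mean(out[0])+ey*np.mean(out[1])).round(4),"deg",np.rad2deg(a).round(2))
E
python3 - <<'E'
from h import *
c=dict(np.load("w3.npz")); im=cv2.imread("pics/w3.png")[:,:,::-1].copy()
seatfit(im,c)
# foam+stripe outer via dark foam
h=cv2.cvtColor(im,cv2.COLOR_RGB2HSV); m=cv2.inRange(h,(0,0,0),(179,70,110)); m[:,:75]=0;m[225:]=0;m[:,200:]=0
for b in blobs(cv2.morphologyEx(m,cv2.MORPH_OPEN,np.ones((5,5))),1000): print("foam",cv2.boundingRect(b),rect(cast(c,b.reshape(-1,2),.03)))
# blue mouth edge
for b in blobs(mask(im,"blue"),1500):
    x,y,w,hh=cv2.boundingRect(b); print("blue",x,y,w,hh)
E
```

```text
cam rel -0.003 size 0.1014
cam rel 0.135 size 0.0555
rect018 [632.6   8.7] seat [0.6323 0.0105] deg 13.0
foam (84, 47, 110, 165) (array([641.7,  13.7]), array([186.2, 112.7]), 13.0)
blue 199 119 114 168
```

Run:
```python
from h import *
c=dict(np.load("w3.npz")); s=sense(); p=s["tool_pos"]; R=Ro.from_rotvec(s["orientation"]).as_matrix()
for px,dz in (([255,119],.012),([255,115.5],.012),([199,200],.036),([312,200],.036),([255,190],.036)):
    q=cast(c,[px],p[2]+dz)[0]-p[:2]; print(px,(q@R[:2,0]).round(4),(q@R[:2,1]).round(4))
d=np.array([np.cos(np.deg2rad(193)),np.sin(np.deg2rad(193))]); t=np.array([.6323,.0105])+.019*d; print(t); delta(t,.10,np.deg2rad(193))
```

```text
[255, 119] 0.0757 -0.0007
[255, 115.5] 0.0777 -0.0007
[199, 200] 0.0338 -0.0306
[312, 200] 0.0337 0.0297
[255, 190] 0.0392 -0.0007
[0.61378697 0.00622593]
tool cm [  9.   -13.36   7.38] turn tz -0.005 yaw -2.92 tilt [ 0.0002 -0.0002] pos [0.6722 0.1563 0.1738] t 8.125
```

```bash
python3 -m creep '[[[1,-1.5,0,0,0,0],[2.5,-3.5,1,0,0,0],[2.5,-3.8,2,0,0,0],[1.9,-3.4,2,0,0,0],[1,-1.1,2,0,0,0],[0,0,2,0,0,0],[0,0,0.8,0,0,0],[0,0,0,0,0,0],[0,0,0,0,0,0]]]'
python3 -c "
from h import *
delta((.6147,.0064),.041,np.deg2rad(193))"
```

```text
clock: 9.25
tool_pos: [0.6156, 0.008, 0.0767]
orientation: [-0.35, 3.12, -0.001]
ft_force: [-0.1, 0.2, -2.3]
width: 0.0616
grasp_force: 25.0
tool cm [ 0.13 -0.14  3.57] turn tz -0.003 yaw -2.918 tilt [ 0.0021 -0.0003] pos [0.6156 0.008  0.0767] t 9.25
```

```bash
python3 -m creep '[[[0.1,-0.14,0.8,0,0,0],[0,0,0.8,0,0,0],[0,0,0.6,0,0,0],[0,0,0.4,0,0,0],[0,0,0.4,0,0,0],[0,0,0.3,0,0,0],[0,0,0.2,0,0,0],[0,0,0,0,0,0],[0,0,0,0,0,0]]]'
python3 -c "
from h import *
delta((.6147,.0064),.041,np.deg2rad(193))"
```

```text
clock: 10.38
tool_pos: [0.6144, 0.0065, 0.0412]
orientation: [-0.35, 3.121, -0.0]
ft_force: [-2.4, -0.5, 2.2]
width: 0.0616
grasp_force: 25.0
tool cm [-0.02 -0.02  0.02] turn tz -0.004 yaw -2.918 tilt [ 0.0006 -0.0001] pos [0.6144 0.0065 0.0412] t 10.375
```

The foot went in at the full depth. I'll press slightly, release and retreat.

```bash
python3 -m creep '[[[0,0,0.15,0,0,0],[0,0,0,0,0,0]]]'; python3 -m creep '[[[0,0,0,0,0,0],[0,0,0,0,0,0],[0,0,0,0,0,0],[0,0,-2,0,0,0],[0,0,-5,0,0,0],[-1,0,-6,0,0,0],[-3,0,-4,0,0,0],[-3,0,-1,0,0,0],[0,0,0,0,0,0],[0,0,0,0,0,0]]]' -1
python3 - <<'E'
from h import *
im=eyes.camera("wrist"); cv2.imwrite("pics/w4.png",im[:,:,::-1]); c=eyes.get_calibration("wrist"); np.savez("w4",**c)
for b in blobs(mask(im,"blue"),1500):print(cv2.boundingRect(b),rect(cast(c,b.reshape(-1,2),.076)), cv2.boxPoints(cv2.minAreaRect(b)).round().tolist())
print("cam",-c["R"].T@c["t"])
delta((.441,-.003),.2,np.deg2rad(15))
E
```

```text
clock: 10.62
tool_pos: [0.6144, 0.0065, 0.0411]
orientation: [-0.35, 3.121, -0.0]
ft_force: [-4.2, -0.4, 7.4]
width: 0.0622
grasp_force: 25.0
clock: 11.88
tool_pos: [0.6816, 0.0219, 0.2184]
orientation: [0.35, -3.12, -0.0]
ft_force: [-0.0, -0.7, 0.5]
width: 0.0941
grasp_force: 0.0
(228, 59, 57, 131) (array([615.3,   6.7]), array([143.3,  62.6]), 12.8) [[228.0, 189.0], [228.0, 59.0], [284.0, 59.0], [284.0, 189.0]]
cam [0.60854505 0.00492167 0.39769082]
tool cm [23.98  2.89  1.88] turn tz 3.103 yaw -2.919 tilt [-0.0022 -0.0001] pos [0.6813 0.0218 0.2183] t 11.925
```

View pics/w4.png

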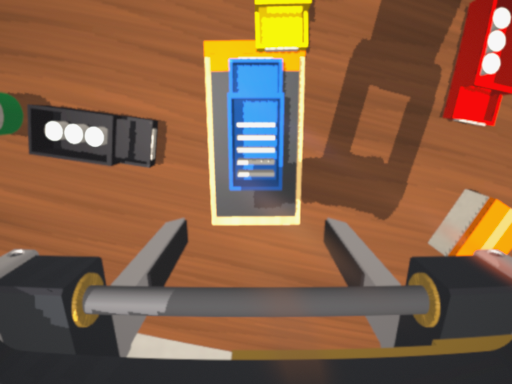

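Blue is seated centrally in the foam, at pixels (228–284, 59–190), mouth to the orange stripe. Yellow can be gripped without turning, since tool x opposite to its mouth gives the same grasp.

```bash
python3 -m creep '[[[2,0.3,0,0,0,0],[4,0.8,0,0,0,0],[4,0.8,0,0,0,0.01],[4,0.6,0,0,0,0.01],[2,0.4,0,0,0,0.01],[0,0,0,0,0,0],[0,0,0,0,0,0]]]'
python3 - <<'E'
from h import *
im=eyes.camera("wrist"); cv2.imwrite("pics/w5.png",im[:,:,::-1]); c=eyes.get_calibration("wrist")
print("cam",-c["R"].T@c["t"])
for b in blobs(mask(im,"yellow"),800):print(cv2.boundingRect(b),rect(cast(c,b.reshape(-1,2),.056)),cast(c,cv2.boxPoints(cv2.minAreaRect(b)),.056).round(4).tolist())
delta((.441,-.003),.02,np.deg2rad(195))
E
```

```text
clock: 12.8
tool_pos: [0.5199, 0.0156, 0.2188]
orientation: [-0.303, 3.127, -0.0]
ft_force: [0.7, -0.7, 0.5]
width: 0.0939
grasp_force: 0.0
cam [0.44664101 0.00082465 0.39792658]
(189, 48, 93, 132) (array([447.7, -27.9]), array([147.3, 116. ]), 13.4) [[0.3866, -0.0938], [0.363, 0.0099], [0.5059, 0.0466], [0.5328, -0.0673]]
tool cm [ 8.13 -0.31 19.86] turn tz -0.069 yaw -2.948 tilt [-0.0003 -0.    ] pos [0.5202 0.0156 0.2186] t 12.85
```

View pics/w5.png

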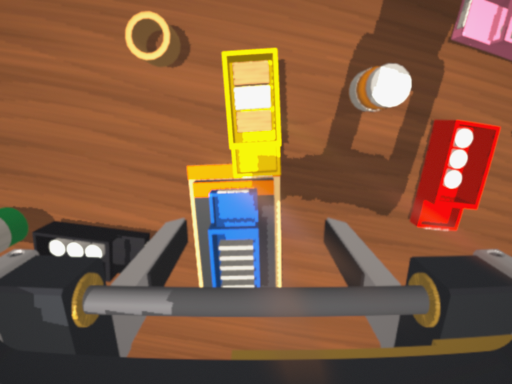

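Run:
```python
from h import *
im=cv2.imread("pics/w5.png")[:,:,::-1].copy(); c=eyes.get_calibration("wrist")
h=cv2.cvtColor(im,cv2.COLOR_RGB2HSV); m=cv2.inRange(h,(25,120,80),(34,255,255)); m[143:]=0; m[:,:215]=0
b=max(blobs(cv2.morphologyEx(m,cv2.MORPH_CLOSE,np.ones((3,3))),500),key=cv2.contourArea); print(cv2.boundingRect(b)); r=rect(cast(c,b.reshape(-1,2),.056)); print(r)
for a in (r[2],):
    u=np.array([np.cos(np.deg2rad(a)),np.sin(np.deg2rad(a))]); ctr=r[0]+u*(75-r[1][0]/2); print("bin ctr",ctr.round(1))
    delta(ctr/1000,.021,np.deg2rad(a+180))
```

```text
(222, 48, 60, 95)
(array([422.4,  -8.1]), array([106.4,  63.8]), 14.4)
bin ctr [443.5  -2.7]
tool cm [ 7.87 -0.32 19.76] turn tz -0.058 yaw -2.948 tilt [-0.0003 -0.    ] pos [0.5202 0.0156 0.2186] t 12.85
```

```bash
python3 -m creep '[[[2,0,1,0,0,-0.02],[3.5,-0.2,3,0,0,-0.02],[2.4,-0.1,4,0,0,-0.018],[0,0,4,0,0,0],[0,0,3,0,0,0],[0,0,2,0,0,0],[0,0,1.5,0,0,0],[0,0,1.2,0,0,0],[0,0,0,0,0,0]]]'
python3 -c "
from h import *
delta((.4435,-.0027),.021,np.deg2rad(194.4))"
```

```text
clock: 13.98
tool_pos: [0.4431, -0.004, 0.0212]
orientation: [0.393, -3.115, -0.001]
ft_force: [-0.1, 0.3, 0.2]
width: 0.0939
grasp_force: 0.0
tool cm [-0.07  0.11  0.02] turn tz -0.0 yaw -2.89 tilt [-0.0017  0.0002] pos [ 0.4431 -0.004   0.0212] t 13.975
```

```bash
python3 -m creep '[[[0,0,0,0,0,0],[0,0,0,0,0,0],[0,0,0,0,0,0],[0,0,0,0,0,0],[0,0,0,0,0,0]]]' 1 25;  python3 -m creep '[[[0,0,-1,0,0,0],[0,0,-3,0,0,0],[0,0,-5,0,0,0],[0,0,-5,0,0,0],[0,0,-2,0,0,0],[0,0,-0.5,0,0,0],[0,0,0,0,0,0]]]'
python3 - <<'E'
from h import *
u=np.deg2rad(192.9); d=np.array([np.cos(u),np.sin(u)]); t=np.array([.6130,.0061])-.040*d; print(t); delta(t,.13,u)
E
```

```text
clock: 14.6
tool_pos: [0.4438, -0.0035, 0.0225]
orientation: [-0.393, 3.116, 0.001]
ft_force: [-0.3, 1.9, 3.2]
width: 0.0618
grasp_force: 25.0
clock: 15.48
tool_pos: [0.4429, -0.0041, 0.1859]
orientation: [0.393, -3.115, 0.0]
ft_force: [0.6, -0.9, -2.7]
width: 0.0618
grasp_force: 25.0
[0.65199045 0.01503   ]
tool cm [-20.74  -3.34   5.56] turn tz 0.026 yaw -2.89 tilt [-0.0018 -0.0002] pos [ 0.4429 -0.0041  0.1859] t 15.475
```

```bash
python3 -m creep '[[[-2,-0.3,0,0,0,0],[-4,-0.7,0,0,0,0],[-5,-0.8,0.5,0,0,0.01],[-5,-0.8,1.5,0,0,0.01],[-3.5,-0.6,1.5,0,0,0.006],[-1.2,-0.1,1.5,0,0,0],[0,0,0.5,0,0,0],[0,0,0,0,0,0],[0,0,0,0,0,0]]]'
python3 - <<'E'
from h import *
delta((.652,.0150),.13,np.deg2rad(192.9))
im=eyes.camera("wrist"); cv2.imwrite("pics/w6.png",im[:,:,::-1]); c=eyes.get_calibration("wrist");np.savez("w6",**c)
E
```

```text
clock: 16.6
tool_pos: [0.652, 0.0138, 0.1334]
orientation: [-0.353, 3.12, -0.001]
ft_force: [0.3, -1.0, -3.1]
width: 0.0618
grasp_force: 25.0
tool cm [-0.03  0.11  0.34] turn tz -0.0 yaw -2.916 tilt [ 0.0017 -0.0003] pos [0.652  0.0138 0.1334] t 16.6
```

View pics/w6.png

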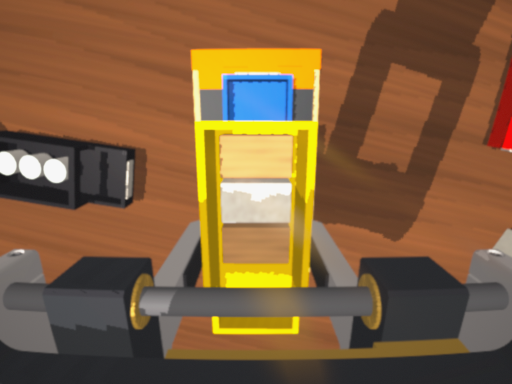

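Run:
```python
from h import *
im=cv2.imread("pics/w6.png")[:,:,::-1].copy(); c=dict(np.load("w6.npz")); s=sense(); p=s["tool_pos"]; R=Ro.from_rotvec(s["orientation"]).as_matrix()
def T(px,z): q=cast(c,[px],z)[0]-p[:2]; return (q@R[:2,:2]*1000).round(1)
mb=mask(im,"blue"); my=mask(im,"yellow")
for n,m,col in (("b",mb,258),("y",my,257)):
    print(n,"col top rows",[np.flatnonzero(m[:200,k])[:1].tolist() for k in (235,258,280)])
for r in (85,95,105): k=np.flatnonzero(mb[r,200:310])+200; print("blue row",r,k.min(),k.max(),T((k.min()-.5,r),.052),T((k.max()+.5,r),.052))
for r in (140,180): k=np.flatnonzero(my[r,180:330])+180; print("yel row",r,k.min(),k.max(),T((k.min()-.5,r),p[2]+.0345),T((k.max()+.5,r),p[2]+.0345))
rb=np.flatnonzero(mb[:200,258])[0]-.5; ry=np.flatnonzero(my[110:200,257])[0]+109.5
print("blue mouth",rb,T((258,rb),.052),"yellow rear",ry,T((257,ry),p[2]+.0345))
```

```text
b col top rows [[78], [78], [76]]
y col top rows [[52], [66], [122]]
blue row 85 224 291 [105.2 -28.7] [105.2  31.3]
blue row 95 223 292 [ 96.8 -29.8] [96.7 32.4]
blue row 105 223 292 [ 88.2 -30. ] [88.1 32.7]
yel row 140 195 316 [ 65.4 -31.6] [65.3 30.8]
yel row 180 197 314 [ 44.5 -31.6] [44.4 30.8]
blue mouth 77.5 [111.4   1.8] yellow rear 121.5 [74.5  0.4]
```

Run:
```python
import cv2
im=cv2.imread("pics/w6.png")[:,:,::-1]
for r in range(68,84): print(r,im[r,258],im[r,235],im[r,285])
```

```text
68 [247 195  10] [247 196  10] [247 189  10]
69 [247 196  10] [247 199  10] [247 189  10]
70 [247 196  10] [247 199  10] [247 190  10]
71 [247 210  62] [247 209  45] [247 190  10]
72 [247 237 179] [247 232 152] [247 190  10]
73 [247 245 240] [247 241 225] [247 185 116]
74 [224 226 245] [229 220 243] [235 168 222]
75 [116 174 245] [124 175 245] [129 155 242]
76 [ 64 158 245] [ 69 160 245] [ 60 152 244]
77 [ 61 157 244] [ 66 160 245] [ 54 151 244]
78 [ 57 144 239] [ 61 147 240] [ 50 140 239]
79 [ 40  96 174] [ 44  98 179] [ 37  98 182]
80 [ 26  64 115] [ 37  67 120] [ 28  65 119]
81 [ 32  81 148] [ 47  97 177] [ 33  82 152]
82 [ 47 120 216] [ 65 147 240] [ 45 121 221]
83 [ 58 149 242] [ 70 157 244] [ 49 133 233]
```

```bash
python3 -m creep '[[[-0.05,0.14,0.8,0,0,0],[0,0,0.8,0,0,0],[0,0,0.8,0,0,0],[0,0,0.6,0,0,0],[0,0,0.5,0,0,0],[0,0,0.4,0,0,0],[0,0,0.3,0,0,0],[0,0,0.2,0,0,0],[0,0,0,0,0,0],[0,0,0,0,0,0]]]'
python3 -c "
from h import *
delta((.6525,.0152),.0885,np.deg2rad(192.9))"
```

```text
clock: 17.9
tool_pos: [0.6527, 0.0154, 0.0885]
orientation: [-0.353, 3.121, -0.0]
ft_force: [-0.6, -0.1, -0.8]
width: 0.062
grasp_force: 25.0
tool cm [ 0.02 -0.02 -0.  ] turn tz 0.0 yaw -2.916 tilt [ 0.0006 -0.0001] pos [0.6527 0.0154 0.0885] t 17.9
```

Full depth reached, so the foot is inside. I'll press a touch, release, retreat and head towards red.

```bash
python3 -m creep '[[[0,0,0.15,0,0,0],[0,0,0,0,0,0]]]'; python3 -m creep '[[[0,0,0,0,0,0],[0,0,0,0,0,0],[0,0,0,0,0,0],[0,0,-2,0,0,0],[0,0,-5,0,0,0],[0,0,-5,0,0,0],[0,0,-2,0,0,0],[0,0,0,0,0,0],[0,0,0,0,0,0]]]' -1
python3 - <<'E'
from h import *
s=sense(); p=s["tool_pos"]; R=Ro.from_rotvec(s["orientation"]).as_matrix()
im=eyes.camera("wrist"); cv2.imwrite("pics/w7.png",im[:,:,::-1]); c=eyes.get_calibration("wrist"); np.savez("w7",**c)
delta((.463,.278),.22,np.deg2rad(2))
my=mask(im,"yellow"); b=max(blobs(my,500),key=cv2.contourArea).reshape(-1,2)
print(cv2.boundingRect(b),rect(cast(c,b,.122)))
E
```

```text
clock: 18.15
tool_pos: [0.6529, 0.0155, 0.0882]
orientation: [-0.353, 3.12, -0.0]
ft_force: [-2.7, 0.4, 5.4]
width: 0.0621
grasp_force: 25.0
clock: 19.27
tool_pos: [0.6521, 0.0155, 0.2256]
orientation: [0.353, -3.12, -0.0]
ft_force: [-0.1, 0.8, 0.9]
width: 0.0939
grasp_force: 0.0
tool cm [12.55 29.81  0.53] turn tz -2.951 yaw -2.916 tilt [-0.0029  0.0001] pos [0.6519 0.0155 0.2247] t 19.325
(224, 121, 64, 130) (array([646.5,  13.7]), array([138. ,  63.9]), 12.7)
```

View pics/w7.png

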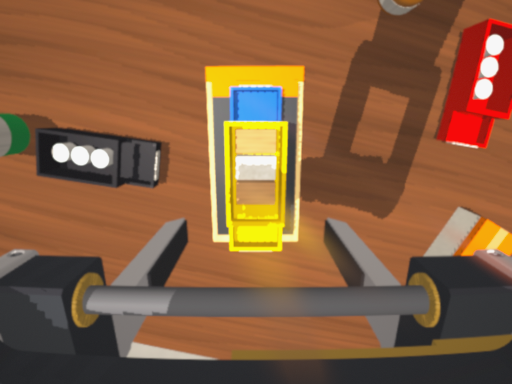

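Yellow sits squarely at (224–287, 121–250) with blue's mouth still open at (232–282, 87–121). Next I'll view red from close by, keeping the yaw nearly the same.

```bash
python3 -m creep '[[[0.3,2,0,0,0,0],[0.6,4,0,0,0,0],[0.9,5.2,0,0,0,0],[0.9,5.2,0,0,0,0],[0.9,5.2,0,0,0,0],[0.6,4.2,0,0,0,0],[0.4,2.4,0,0,0,0],[0,0,0,0,0,0.08],[0,0,0,0,0,0.075],[0,0,0,0,0,0],[0,0,0,0,0,0]]]'
python3 - <<'E'
from h import *
im=eyes.camera("wrist"); cv2.imwrite("pics/w8.png",im[:,:,::-1]); c=eyes.get_calibration("wrist")
delta((.463,.278),.021,np.deg2rad(184))
for b in blobs(mask(im,"red"),1000):
    b=b.reshape(-1,2); print(cv2.boundingRect(b),rect(cast(c,b,.056)),cv2.minAreaRect(b))
    r=rect(cast(c,b,.056)); u=np.array([np.cos(np.deg2rad(r[2])),np.sin(np.deg2rad(r[2]))]); ctr=r[0]+u*(75-r[1][0]/2); print(ctr)
    if abs(r[1][1]-62)<8: delta(ctr/1000,.021,np.deg2rad(r[2]+180))
E
```

```text
clock: 20.7
tool_pos: [0.5441, 0.2804, 0.2259]
orientation: [0.113, -3.139, 0.0]
ft_force: [0.1, 1.1, 0.4]
width: 0.0938
grasp_force: 0.0
tool cm [ 8.11  0.35 20.51] turn tz 0.002 yaw -3.07 tilt [-0.0007 -0.0002] pos [0.5443 0.2803 0.2261] t 20.75
(233, 53, 54, 123) (array([465.2, 279.6]), array([144.6,  62.4]), 5.4) ((260.27874755859375, 114.20765686035156), (122.58429718017578, 52.342308044433594), 88.63607025146484)
[467.8880173  279.85409245]
tool cm [ 7.61  0.5  20.51] turn tz -0.023 yaw -3.07 tilt [-0.0007 -0.0002] pos [0.5443 0.2803 0.2261] t 20.75
(334, 5, 140, 195) (array([441.8, 467.2]), array([211.6, 118.5]), 35.7) ((412.8357849121094, 103.61073303222656), (171.48338317871094, 102.44425201416016), 63.25189208984375)
[416.78782737 449.22693069]
```

```bash
python3 -m creep '[[[2,0.2,1,0,0,-0.01],[3.4,0.2,3,0,0,-0.013],[2.2,0.1,4,0,0,0],[0,0,4,0,0,0],[0,0,3.5,0,0,0],[0,0,2.2,0,0,0],[0,0,1.5,0,0,0],[0,0,1.2,0,0,0],[0,0,0,0,0,0]]]'
python3 -c "
from h import *
delta((.4679,.2799),.021,np.deg2rad(185.4))"
```

```text
clock: 21.88
tool_pos: [0.4683, 0.2786, 0.0219]
orientation: [0.146, -3.137, 0.001]
ft_force: [0.2, -0.7, -0.3]
width: 0.0938
grasp_force: 0.0
tool cm [0.02 0.13 0.09] turn tz -0.001 yaw -3.048 tilt [-0.0011 -0.0006] pos [0.4683 0.2786 0.0219] t 21.875
```

```bash
python3 -m creep '[[[0,0,0,0,0,0],[0,0,0,0,0,0],[0,0,0,0,0,0],[0,0,0,0,0,0],[0,0,0,0,0,0]]]' 1 25;  python3 -m creep '[[[0,0,-1,0,0,0],[0,0,-3,0,0,0],[0,0,-6,0,0,0],[0,0,-6,0,0,0],[0,0,-4,0,0,0],[0,0,-1,0,0,0],[0,0,0,0,0,0]]]'
python3 - <<'E'
from h import *
delta((.6136,.0064),.2,np.deg2rad(12.9))
E
```

```text
clock: 22.5
tool_pos: [0.4689, 0.2793, 0.023]
orientation: [-0.146, 3.137, 0.001]
ft_force: [0.0, 1.2, 1.5]
width: 0.062
grasp_force: 25.0
clock: 23.38
tool_pos: [0.4683, 0.2786, 0.2314]
orientation: [0.146, -3.137, 0.001]
ft_force: [-0.5, 0.0, -2.7]
width: 0.0615
grasp_force: 25.0
tool cm [-11.94 -28.45   3.15] turn tz 3.01 yaw -3.049 tilt [-0.0012 -0.0008] pos [0.4683 0.2786 0.2314] t 23.375
```

```bash
python3 -m creep '[[[-1,-2,0,0,0,0],[-1.8,-4.2,0,0,0,0],[-2.1,-5,0,0,0,0],[-2.1,-5.2,0,0,0,0],[-2.1,-5.2,0,0,0,0],[-1.7,-4.2,0,0,0,0],[-1.1,-2.6,0,0,0,0],[0,0,0,0,0,0.06],[0,0,0,0,0,0.1]]]'
python3 -m creep '[[[0,0,0,0,0,0.186],[0,0,0,0,0,0.186],[0,0,0,0,0,0.186],[0,0,0,0,0,0.186],[0,0,0,0,0,0.186],[0,0,0,0,0,0.186],[0,0,0,0,0,0.186],[0,0,0,0,0,0.186],[0,0,0,0,0,0.186],[0,0,0,0,0,0.186],[0,0,0,0,0,0.186],[0,0,0,0,0,0.186],[0,0,0,0,0,0.186],[0,0,0,0,0,0.186],[0,0,0,0,0,0.186],[0,0,0.5,0,0,0.06],[0,0,0,0,0,0],[0,0,0,0,0,0]]]'
python3 -c "
from h import *
delta((.6136,.0064),.18,np.deg2rad(12.9))"
```

```text
clock: 24.5
tool_pos: [0.6122, 0.0065, 0.2278]
orientation: [-0.111, -3.132, -0.0]
ft_force: [0.1, 0.7, -2.2]
width: 0.0612
grasp_force: 25.0
clock: 26.75
tool_pos: [0.6128, 0.0072, 0.2254]
orientation: [-3.121, -0.354, 0.006]
ft_force: [-0.5, 0.0, -2.6]
width: 0.0618
grasp_force: 25.0
tool cm [0.08 0.1  4.54] turn tz 0.001 yaw 0.226 tilt [-0.0037  0.0002] pos [0.6128 0.0072 0.2254] t 26.75
```

```bash
python3 -m creep '[[[0.08,0.1,1.5,0,0,0],[0,0,2,0,0,0],[0,0,1,0,0,0],[0,0,0,0,0,0],[0,0,0,0,0,0]]]'
python3 - <<'E'
from h import *
delta((.6136,.0064),.1345,np.deg2rad(12.9))
s=sense(); p=s["tool_pos"]; R=Ro.from_rotvec(s["orientation"]).as_matrix()
im=eyes.camera("wrist"); cv2.imwrite("pics/w9.png",im[:,:,::-1]); c=eyes.get_calibration("wrist")
def T(px,z): q=cast(c,[px],z)[0]-p[:2]; return (q@R[:2,:2]*1000).round(1)
my=mask(im,"yellow"); mr=mask(im,"red")
k=np.flatnonzero(mr[:220,257]); ry=k[0]-.5; print("red rear",ry,T((257,ry),p[2]+.033))
for r in (int(ry)+20,int(ry)+50): k=np.flatnonzero(mr[r,180:330])+180; print("red",T((k.min()-.5,r),p[2]+.033),T((k.max()+.5,r),p[2]+.033))
k=np.flatnonzero(my[:int(ry),257]); yy=k[0]-.5; print("yel mouth",yy,T((257,yy),.098), im[int(yy)-5:int(yy)+4,257].tolist())
for r in (int(yy)+8,int(ry)-8): k=np.flatnonzero(my[r,200:310])+200; print("yel",r,T((k.min()-.5,r),.098),T((k.max()+.5,r),.098))
E
```

```text
clock: 27.38
tool_pos: [0.6149, 0.0063, 0.1832]
orientation: [3.121, 0.352, 0.002]
ft_force: [0.7, 0.4, -2.1]
width: 0.0622
grasp_force: 25.0
tool cm [-0.13 -0.04  4.87] turn tz -0.0 yaw 0.225 tilt [ 0.0013 -0.0002] pos [0.6149 0.0063 0.1832] t 27.375
red rear 119.5 [72.7  1.2]
red [ 63.  -30.6] [62.9 28.9]
red [ 47.2 -30.9] [47.2 31.3]
yel mouth 72.5 [113.9   2. ] [[247, 247, 197], [247, 247, 197], [247, 247, 208], [247, 247, 233], [247, 247, 241], [247, 247, 194], [247, 247, 10], [247, 247, 10], [247, 247, 10]]
yel 80 [107.7 -31.5] [107.6  32. ]
yel 111 [ 80.7 -32.3] [80.6 31.7]
```

```bash
python3 -m creep '[[[0.08,-0.02,1,0,0,0],[0,0,1,0,0,0],[0,0,0.8,0,0,0],[0,0,0.6,0,0,0],[0,0,0.5,0,0,0],[0,0,0.4,0,0,0],[0,0,0.3,0,0,0],[0,0,0.2,0,0,0],[0,0,0,0,0,0],[0,0,0,0,0,0]]]'
python3 -c "
from h import *
delta((.6156,.0065),.1345,np.deg2rad(12.9))"
```

```text
clock: 28.68
tool_pos: [0.6154, 0.0067, 0.135]
orientation: [3.122, 0.352, 0.001]
ft_force: [-1.1, 0.7, -0.4]
width: 0.0618
grasp_force: 25.0
tool cm [0.02 0.03 0.05] turn tz -0.0 yaw 0.225 tilt [ 0.0006 -0.0002] pos [0.6154 0.0067 0.135 ] t 28.675
```

```bash
python3 -m creep '[[[0,0,0.15,0,0,0],[0,0,0.05,0,0,0],[0,0,0,0,0,0]]]'; python3 -m creep '[[[0,0,0,0,0,0],[0,0,0,0,0,0],[0,0,0,0,0,0],[0,0,-1.5,0,0,0],[0,0,-4,0,0,0],[0,0,-5,0,0,0],[0,0,-2,0,0,0],[0,0,0,0,0,0],[0,0,0,0,0,0]]]' -1
python3 - <<'E'
from h import *
im=eyes.camera("wrist"); c=eyes.get_calibration("wrist")
b=max(blobs(mask(im,"red"),500),key=cv2.contourArea).reshape(-1,2)
r=rect(cast(c,b,.168)); a=np.deg2rad(r[2]); u=np.array([np.cos(a),np.sin(a)])
print(cv2.boundingRect(b),r,"red ctr by rear",(r[0]+u*(r[1][0]/2-75)).round(1),"expect 613.6 6.4")
t=eyes.camera("top"); cv2.imwrite("pics/t2.png",t[:,:,::-1]); ct=eyes.get_calibration("top")
s=eyes.camera("side"); cv2.imwrite("pics/s2.png",s[:,:,::-1])
b=[x for x in blobs(mask(t,"red"),150)]
for x in b: print(x.reshape(-1,2).mean(0).round(),rect(cast(ct,x.reshape(-1,2),.165)))
print(sense()["ft_force"],sense()["clock"])
E
```

```text
clock: 29.05
tool_pos: [0.6154, 0.0067, 0.135]
orientation: [3.121, 0.352, 0.003]
ft_force: [-3.0, -0.4, 5.7]
width: 0.0619
grasp_force: 25.0
clock: 30.18
tool_pos: [0.6148, 0.0067, 0.2564]
orientation: [-3.122, -0.352, 0.003]
ft_force: [0.7, -0.0, 0.2]
width: 0.0938
grasp_force: 0.0
(222, 117, 68, 137) (array([620.4,   7.7]), array([137.6,  62.8]), 12.5) red ctr by rear [614.3   6.4] expect 613.6 6.4
[108. 208.] (array([427.5, 439.8]), array([201.2,  91.1]), 35.6)
[267. 143.] (array([598.6,   7.3]), array([78.6, 62. ]), 12.2)
[0.07054004 0.25521891 0.19116521] 30.325
```

Red came to rest at its expected place and height, the stack is square and the gripper is clear.

```bash
python3 -c "
from plant import workorder; print(workorder.sign_off())"
```

```text
the job is handed in; nothing more can be done
None
```

I stacked the bins blue, yellow, red on the board, in alternating directions with each foot at full depth, and handed the job in at about 30 s; the sign-off returned no verdict.

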